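Set the range and hold the hardness probe on the housing

TASK

Slide the grip of the hardness tester's range slider along its track until its middle is level with the pointer clip, and leave it there. Then take the probe out of its holder block and hold its spring tip on the ringed spot on the pump housing's sloping face, square to that face and pressed lightly so that the tip is pushed about half-way in, never hard and never with the spring bottomed. Finish while holding the probe there, without disturbing the other things on the bench.

Things in the scene. Friction and masses are not known exactly. Their poses are not given: they have to be found in the camera images.
- tester: hardness tester, a low grey plastic instrument fixed to the bench, 170 (x) x 200 (y) x 45 mm high; origin under its centre, z up; it carries the slider track along its y, at x = -20 mm; a dark flat display lies at its +x side
- range_slider (a joint): position of the slider grip along its track (m), 0 to 0.100, growing towards the tester's +y; it needs about 1.5 N to move, has no detents and stays where it is left
- range_slider_top (a point): centre of the top of the slider grip, a black block 28 mm (tester x, across the track) x 20 mm (tester y, along the track), 40 mm tall, standing on a 40 mm wide aluminium track whose top is 14 mm above the tester's top; the point is 99.5 mm above the bench; axes as the tester's
- pointer_clip: small steel pointer clip fixed on the tester's top beside the slider track, on its -x side, 24 x 16 mm, 14 mm high, with a 4 mm thick blade pointing (+x) at the track; origin at the blade's end, at the tester's top; axes as the tester's; the slider is set when its middle is level with the blade along the tester's y
- holder: aluminium holder block fixed to the bench, 60 x 60 x 40 mm high, with an upright through hole 19 mm in diameter at its centre in which the probe stands; origin under its centre
- probe: hand probe, 0.2 kg: black grip 24 x 24 mm square, 70 mm long; below it a steel neck 16 mm in diameter, 22 mm long, and a spring tip. z runs along it from tip to grip, x and y square to the grip's flats; origin at the centre of the grip's lower end (shoulder): grip z = 0 to 70 mm, button to 74. Stands upright and with play in the holder, shoulder on the block's top, 40 mm above the bench
- probe_tip (a joint): how far the spring-loaded tip is pushed into the probe (m): 0 fully out, 0.010 fully in; the spring pushes with 2 N at 0, rising evenly to 8 N at 0.010
- tip_end (a point): the end of the probe's domed tip, 8 mm in diameter; with the tip fully out it lies 36 mm below the probe's origin (14 mm beyond the neck), on the probe's axis; axes as the probe's
- casting: loose grey cast pump housing of about 2.2 kg, base 130 (x) x 120 (y) mm, standing on the bench; its machined top face slopes at 15 degrees, facing up and towards its -x side (39 mm high at the -x edge, 71 mm at the +x edge); on the face stand a short round port 48 mm across, two 18 mm bolt bosses with holes and the 32 mm marked pad; origin under its base, z up
- spot (a point): the marked spot: middle of the flat top of the large, bright machined, solid round pad, 32 mm in diameter and 4 mm high, with a dark scribed ring 15 mm across and a dot at the centre, near the low edge of the sloping face; 52 mm above the bench. Its z axis is the outward normal of the sloping face (15 degrees from vertical), x up the slope
- bearing: bystander: bare steel bearing ring, 42 mm across, 14 mm high; origin at its underside
- socket: bystander: upright steel socket, 24 mm across, 36 mm high; origin at its underside
- spanner: bystander: flat steel spanner, 180 mm long, lying at the far side; origin under its middle
- mallet: bystander: hammer with wooden handle, 260 mm long, lying at the far side; origin under its middle
- driver: bystander: black-handled screwdriver, 200 mm long, lying near the robot base; origin under its middle
- spray_can: bystander: upright can, 64 mm across, 170 mm high, near the right side of the robot base; origin at its underside
- piston: bystander: aluminium piston, 72 mm across, 55 mm high, far side; origin at its underside
Things that resemble listed ones, but are neither listed nor needed, are in the scene too. Leave any blue or orange look-alike of the probe alone.

How it is judged:
On the way, in this order (a step that is already met when the one before it is completed fails the run):
1. the slider's middle is level with the pointer clip and at rest, the probe still in its holder (y of range_slider_top in the frame of pointer_clip between -0.005 and 0.005 m and velocity of joint range_slider between -0.01 and 0.01 m/s and distance between probe and holder below 0.055 m), for 0.3 s.
2. the probe is out of its holder, held by the fingers (z of probe in the frame of holder above 0.082 m and contact force between the fingers and probe above 1 N), for 0.2 s.
At the end, for the whole second after the job is handed in: slider within 5 mm of the pointer blade; probe held at rest by the fingers, tip end within 7 mm of the spot's centre, pressing it with 1.5 to 9 N and pushed in 2 to 8.5 mm, probe axis within 8 degrees of the sloping face's normal, grip upward (y of range_slider_top in the frame of pointer_clip between -0.005 and 0.005 m and distance between tip_end and spot below 0.007 m and angle between the z axis of probe and the z axis of spot, either way round below 0.14 rad and angle between probe's own z axis and vertical below 0.6 rad and value of joint probe_tip between 0.002 and 0.0085 m and contact force between probe_tip and casting between 1.5 and 9 N and contact force between the fingers and probe above 1 N and linear speed of probe below 0.02 m/s); the arm keeps its last pose, push and grip.
It fails at once if the probe is pressed hard on the housing (over 20 N) (contact force between probe and casting above 20 N).
It fails at once if the spring tip is bottomed (value of joint probe_tip above 0.0097 m).
It fails at once if the housing is shoved by more than 20 mm (distance of casting from where it was at the start of the episode above 0.02 m).
It fails at once if another thing on the bench is moved by more than 25 mm (distance of any of bearing, socket, spanner, mallet, driver, spray_can, piston from where it was at the start of the episode above 0.025 m).
It also fails if it takes over 51 s, if anything falls off the work surface, if the arm or the gripper's body presses on something with over 40 N, if the wrist force passes 120 N, or if a joint passes its speed limit or range.

ROBOT

A 6-joint arm with a two-finger parallel gripper is mounted at the origin on the work surface. World frame = base frame: x ahead of the robot, y to its left, z up, the work surface at z = 0. Lengths are in m, angles in rad, forces in N, time in s.
With the tool pointing down it reaches from about 0.35 to 0.975 m from the base axis. Payload 4.9 kg.
Tool frame: the origin (TCP) lies between the finger pads; the fingertips stand 25 mm ahead of it and the grasp point (between the pads) lies 6 mm ahead of it (manip.tcp_to_tips is the z of the fingertips in the tool frame, in m); z points along the fingers, y is the line along which they close (so a half turn about z gives the same grasp; the last joint's range is limited). The gripper opens to 85 mm and grips with 20 to 120 N. Pads are 22 mm wide; open, the fingers measure 114 mm over their backs; the gripper's body (76 mm by 85 mm) begins 54 mm behind the grasp point. The pads swing forward as they close: fully open they stand 13 mm farther back than shut.
Start: joints at [-1.244, 0.053, 1.613, -0, 1.476, -0.119], TCP at [0.269, -0.564, 0.256] pointing down, gripper open.
Joint ranges: [-3.01, 3.01], [-1.01, 2.22], [0.06, 2.58], [-1.02, 4.17], [0.09, 2.62], [-3.14, 3.14]. Speed limits (rad/s): [2.57, 2.57, 3.14, 3.14, 3.14, 3.14].

INTERFACE

Orientations are given as a unit quaternion [w, x, y, z].
In Python, from plant import manip gives the robot as it stands. The module is installed in compiled form; this text tells all that it offers.
- The arm moves only by the tool arm_command, never from a script. Its argument "moves" is a list of rows, each a list of 3 entries, a list of its own where there are three numbers: the opening, from -1 (shut) to 1 (fully open), then the shift along the tool's x, y, z in units of 0.15 m (1.0 is 0.15 m), then the turn about the tool's z in units of 2 pi rad (1.0 is 2 pi rad). A call has 1 to 20 rows; each row is the pose to reach, as a shift and turn from the pose commanded when the call began, along the tool's axes at that moment, turning the shorter way round; what a row does not reach only later rows make up. A row lasts 1/12 s, in which the tool goes at most 41.7 mm and 7.16 degrees, less where a joint would pass 70% of its speed; a pose out of reach is approached as far as the arm can. A call with a number of a shift or a turn outside -1 to 1 is refused whole. A call with a gripper value outside its range is refused whole. The fingers move at their own pace and stop on an object; the grip force is fixed at half the most. Time passes only in rows, so rows that repeat a pose let the fingers close. It gives the time, the measured TCP pose, the force, the opening and the grip force at its end, in the units of the state.
- manip.state(): the state, without advancing time (a new reading comes with each control period).
- manip.grab_frame(name): name is "scene" or "top" or "wrist"; returns a dict with "frame" (400x640x3 uint8, red, green, blue), "fx", "fy", "cx", "cy" (pixels), "R" (3x3) and "t" (3): a world point X has camera coordinates R X + t. Camera axes: x right, y down, z forward; pixel columns grow to the right and rows downward; lengths in m; the calibration is good to about 2 mm. The wrist camera is an equidistant fisheye: a pixel r from the principal point sees the ray r / f radians off the axis. A picture is of the moment at which its call begins. There is no depth.
- manip.job_done(): hands the job in; it is judged then, once.
Trained networks look in a picture, given as the dict that the camera call returned (one of the last four; its "shot" number tells which), for a name from the list of things; names that differ only in an ending like _2 or _b are one class to them, and where a whole thing is asked for, a point or a joint stands for the part that bears it (a point fixed in the world has none). Each returns a list of dicts, best first, with "confidence" (0 to 1); they miss things now and then, are a little off and sometimes report something else, mostly with a low value. They report only what shows in the picture. A call takes as long as a camera call. They do not tell look-alikes from the thing itself.
- manip.search_frame(picture, target): "extent" ([left, top, right, bottom] in pixels, round what is visible of it).
The state is a dict: "time": time; "joint_pos": joint angles; "joint_vel": joint speeds; "joint_efforts": joint torques, N m; "tool_pos": TCP position; "tool_rot": TCP orientation; "contact_force": force on the tool from outside, world axes, zero at the start; "ft_torque": the same for the moment, N m; "gripper_width": opening from 0.0 (shut) to 1.0 (fully open); "grasp_force": force on a finger pad.
Only numpy, scipy, OpenCV 4.12 (cv2) and the standard library are available. Lean on these libraries where they do the work, as an engineer would, in place of code of your own. Each camera call takes 0.05 s, during which the arm holds its last target. There are 200 camera calls.

## Working session

There is one attempt and no reset: what is moved stays moved. The work goes in short steps, Python scripts to look and compute and a tool call to move; the robot and the scene stay as the last step left them, time stands still between calls to the robot, and variables do not carry over. Pictures are saved under pics/ and viewed, at most 10 in all, crops included, and the job is handed in when it is done.

Besides the shell and the picture viewer there is one more tool, called after "Call:" as name(argument=value, ...), one argument or row to a line, values as JSON. arm_command: Moves the arm, as the interface text tells. Shifts and turns lie within -1 to 1; 1 stands for 0.15 m of shift or 2 pi rad of turn. Its arguments: {"type":"object","properties":{"moves":{"type":"array"}},"required":["moves"]}

```bash
mkdir -p pics; cat > h.py <<'E'
import numpy as np, cv2, json
from plant import manip
from scipy.spatial.transform import Rotation as Ro
def save(p,n): cv2.imwrite('pics/'+n,p['frame'][:,:,::-1])
def ray(p,u,v,fish=False):
    x,y=(u-p['cx'])/p['fx'],(v-p['cy'])/p['fy']
    if fish:
        r=np.hypot(x,y); d=np.array([x/r*np.sin(r),y/r*np.sin(r),np.cos(r)]) if r>1e-9 else np.array([0,0,1.])
    else: d=np.array([x,y,1.])
    R=np.array(p['R']);t=np.array(p['t']); d=R.T@d
    return -R.T@t, d/np.linalg.norm(d)
def atz(p,u,v,z,fish=False):
    c,d=ray(p,u,v,fish); return c+d*(z-c[2])/d[2]
def tri(rs):
    A=np.zeros((3,3));b=np.zeros(3)
    for c,d in rs:
        P=np.eye(3)-np.outer(d,d);A+=P;b+=P@c
    X=np.linalg.solve(A,b); return X,[np.linalg.norm(np.cross(X-c,d)) for c,d in rs]
def proj(p,X):
    q=np.array(p['R'])@X+np.array(p['t']); return q[0]/q[2]*p['fx']+p['cx'],q[1]/q[2]*p['fy']+p['cy']
E
python3 - <<'E'
from h import *
s=manip.state();print(s['tool_pos'],s['tool_rot'],s['gripper_width'],manip.tcp_to_tips)
for n in ['scene','top','wrist']:
    p=manip.grab_frame(n);save(p,n+'0.png')
    print(n,p['fx'],p['cx'],p['cy'],'cam',-np.array(p['R']).T@np.array(p['t']))
    for k in ['tester','range_slider_top','pointer_clip','holder','probe','casting','spot','bearing','socket','spray_can']:
        print(' ',k,[(np.round(d['extent']).astype(int).tolist(),round(d['confidence'],2)) for d in manip.search_frame(p,k)[:3]])
a=[cv2.imread(f'pics/{n}0.png') for n in ('scene','top')]
E
```

```text
[ 0.26929166 -0.56338472  0.25506799] [-1.02047921e-03  9.75261305e-01  2.21052784e-01 -1.10286063e-04] 0.9968664968062307 0.025
scene 421.9688988208449 325.46562421944685 197.54683992214183 cam [1.08332998 0.24966587 0.8960348 ]
  tester [([207, 145, 313, 227], 0.6)]
  range_slider_top [([249, 150, 263, 167], 0.74)]
  pointer_clip [([420, 226, 474, 285], 0.44)]
  holder [([347, 200, 378, 226], 0.55)]
  probe [([328, 164, 335, 198], 0.7), ([359, 188, 372, 212], 0.62), ([329, 212, 343, 238], 0.49)]
  casting [([411, 229, 479, 294], 0.66)]
  spot [([422, 228, 474, 283], 0.75), ([248, 149, 264, 170], 0.64)]
  bearing [([379, 216, 397, 238], 0.57)]
  socket [([227, 240, 265, 278], 0.54)]
  spray_can []
top 389.66973574921917 314.4497870742781 202.2854923771408 cam [ 0.47093202 -0.05582862  1.21014998]
  tester [([344, 170, 422, 239], 0.8), ([193, 192, 238, 242], 0.15)]
  range_slider_top [([390, 208, 402, 219], 0.62)]
  pointer_clip []
  holder [([262, 217, 274, 230], 0.68), ([280, 213, 307, 236], 0.58)]
  probe [([295, 188, 303, 199], 0.66), ([290, 217, 296, 230], 0.64), ([323, 224, 338, 231], 0.57)]
  casting [([193, 194, 239, 242], 0.86)]
  spot [([190, 193, 240, 245], 0.8)]
  bearing [([263, 221, 273, 232], 0.5)]
  socket [([331, 195, 337, 201], 0.49)]
  spray_can [([426, 274, 464, 304], 0.77)]
wrist 309.70691628693146 321.71310763368894 201.21844590510565 cam [ 0.3413938  -0.52939567  0.3729167 ]
  tester []
  range_slider_top []
  pointer_clip []
  holder []
  probe []
  casting []
  spot [([33, 0, 131, 38], 0.74)]
  bearing []
  socket []
  spray_can [([133, 18, 252, 100], 0.85)]
```

```bash
python3 - <<'E'
import cv2
a=cv2.imread('pics/top0.png')[150:310,170:470]
cv2.imwrite('pics/topc.png',cv2.resize(a,(800,427),interpolation=cv2.INTER_CUBIC))
b=cv2.imread('pics/scene0.png')[120:320,190:490]
cv2.imwrite('pics/scenec.png',cv2.resize(b,(800,533),interpolation=cv2.INTER_CUBIC))
E
```

```text
(no output)
```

View pics/topc.png

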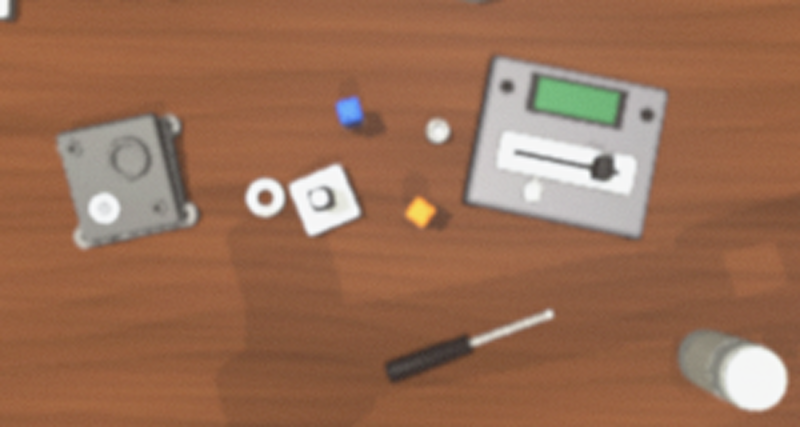

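View pics/scenec.png

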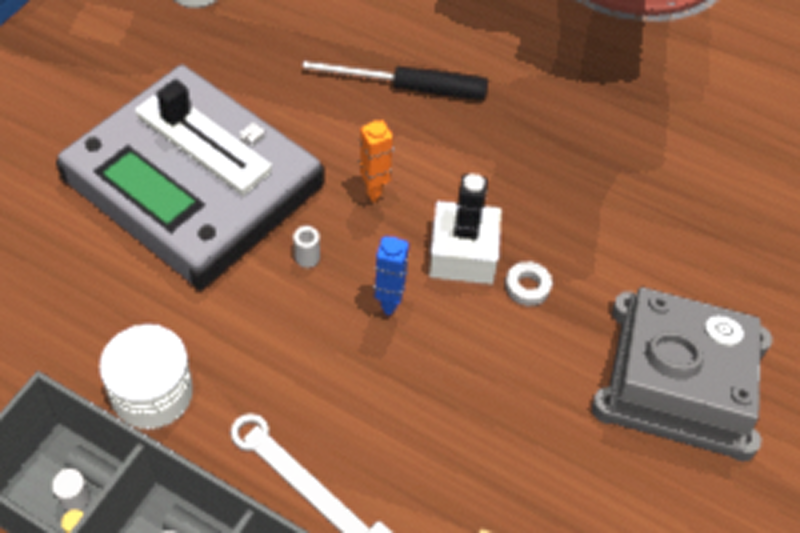

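The top crop shows the tester at right, with the slider grip at crop (603,167) and the clip at (533,190). The holder is at (322,200) and the casting's bright ringed pad at (104,208). There are three probe-like things: blue (350,110), orange (420,212), and the black one standing in the aluminium block (320,197). The black one in the holder fits the description, and the scene crop at (470,205) confirms it.

```bash
python3 - <<'E'
from h import *
T=manip.grab_frame('top');S=manip.grab_frame('scene')
t=lambda x,y:ray(T,170+x*.375,150+y*.375); s=lambda x,y:ray(S,190+x*.375,120+y*.375)
for n,a,b in [('slider top',(603,166),(173,88)),('clip',(533,190),(252,132)),('probe button',(320,197),(473,181)),('spot',(104,208),(725,329)),('port',(130,157),(675,350)),('bossA(low,right)',(158,208),(660,302)),('bossB',(73,147),(742,394)),('disp',(578,100),(149,186)),('trackL',(500,150),(258,182)),('trackR',(634,176),(149,105)),('blue',(349,108),(393,245)),('orange',(421,208),(377,129)),('bearing',(265,197),(529,282)),('holdercnr N',(341,165),(500,212)),('holder W',(290,187),(500,212))]:
    X,e=tri([t(*a),s(*b)]);print(n,X.round(4),np.round(e,4))
q=manip.state()['tool_rot'];print(Ro.from_quat(np.roll(q,-1)).as_matrix().round(3))
E
```

```text
slider top [ 0.5386 -0.2748  0.0989] [0.0003 0.0003]
clip [ 0.5126 -0.206   0.0506] [0.0012 0.0012]
probe button [0.498  0.0262 0.1113] [0.0007 0.0007]
spot [0.4817 0.2726 0.0481] [0.0008 0.0008]
port [0.538  0.2419 0.0679] [0.002 0.002]
bossA(low,right) [0.4831 0.213  0.0447] [0.0011 0.0011]
bossB [0.5479 0.305  0.0679] [0.0013 0.0013]
disp [ 0.6153 -0.2561  0.0429] [0.0016 0.0016]
trackL [ 0.5569 -0.1693  0.0434] [0.0012 0.0012]
trackR [ 0.5312 -0.3201  0.0414] [0.0012 0.0012]
blue [ 0.5934 -0.0013  0.1081] [0.0012 0.0012]
orange [ 0.4884 -0.0797  0.1081] [0.0019 0.0019]
bearing [0.4993 0.0976 0.0059] [0.0005 0.0005]
holdercnr N [0.5225 0.033  0.1047] [0.0303 0.0303]
holder W [0.5082 0.0594 0.1002] [0.0007 0.0007]
[[ 0.902  0.431 -0.   ]
 [ 0.431 -0.902  0.   ]
 [-0.    -0.    -1.   ]]
```

Call:
arm_command(
  moves=[
    [1,[1,-0.6,0],0.098],
    [1,[1,-0.6,0],0.098],
    [1,[1,-0.6,0],0.098],
    [1,[1,-0.6,0],0.098],
    [1,[1,-0.6,0],0.098],
    [1,[1,-0.6,0],0.098],
  ],
)

```text
time: 2.25
tool_pos: [0.3676, -0.4156, 0.2565]
tool_rot: [-0.0, 0.996, -0.084, 0.0]
contact_force: [-0.7, -0.1, -0.3]
gripper_width: 1.004
grasp_force: 0.0
```

Call:
arm_command(
  moves=[
    [1,[0.7,-1,0],0],
    [1,[0.7,-1,0],0],
    [1,[0.7,-1,0],0],
    [1,[0.7,-1,0],0],
    [1,[0.7,-1,0],0],
    [1,[0.7,-1,0],0],
  ],
)

```text
time: 2.75
tool_pos: [0.4968, -0.2862, 0.2563]
tool_rot: [-0.0, 0.997, -0.082, 0.0]
contact_force: [0.8, 0.1, -1.1]
gripper_width: 1.0
grasp_force: 0.0
```

```bash
python3 - <<'E'
from h import *
s=manip.state();print(s['time'],s['tool_pos']);print(Ro.from_quat(np.roll(s['tool_rot'],-1)).as_matrix().round(3).tolist(),np.abs(s['joint_vel']).max())
p=manip.grab_frame('wrist');save(p,'w1.png');json.dump({k:(np.array(p[k]).tolist()) for k in ('fx','fy','cx','cy','R','t')},open('w1.json','w'))
for k in ['range_slider_top','pointer_clip','probe']:
    print(' ',k,[(np.round(d['extent'],1).tolist(),round(d['confidence'],2)) for d in manip.search_frame(p,k)[:3]])
E
```

```text
2.75 [ 0.49676002 -0.28618058  0.25631545]
[[0.987, -0.163, 0.001], [-0.163, -0.987, 0.0], [0.001, -0.0, -1.0]] 0.06079487898033268
  range_slider_top [([289.6, 129.0, 317.1, 164.7], 0.61)]
  pointer_clip [([235.7, 165.2, 252.6, 183.8], 0.63)]
  probe [([52.2, 137.8, 113.9, 167.5], 0.94), ([128.1, 203.2, 176.5, 244.1], 0.93), ([63.2, 205.1, 107.4, 242.8], 0.77)]
```

View pics/w1.png

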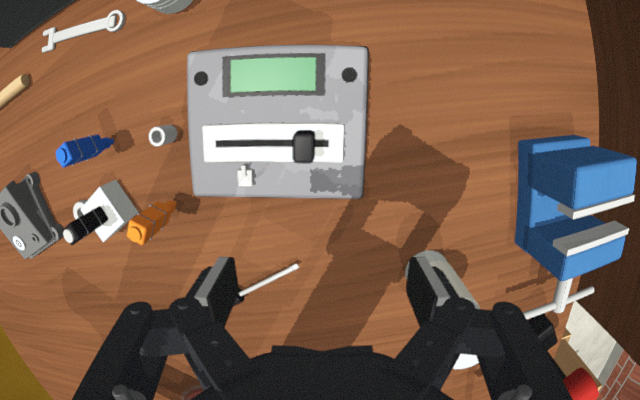

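The wrist picture shows the tester at (190–365, 45–197), the slider grip at about (304,146) and the clip blade tip near (245,166). Next I enlarge the slider and clip area.

```bash
python3 - <<'E'
from h import *
a=cv2.imread('pics/w1.png')[115:205,190:350]
cv2.imwrite('pics/w1c.png',cv2.resize(a,(800,450),interpolation=cv2.INTER_CUBIC))
p=json.load(open('w1.json'))
print('cam',-np.array(p['R']).T@np.array(p['t']),np.array(p['R'])[2])
for n,u,v,z in [('slider@.0995',304,146,.0995),('clip tip',245,166,.059),('trackL',204,143,.059),('trackR',343,143,.059),('slotL',216,143.5,.059),('slotR',328,143.5,.059)]: print(n,atz(p,u,v,z,True).round(4))
E
```

```text
cam [ 0.57531615 -0.29902956  0.3729838 ] [-0.30612214  0.051986   -0.95057177]
slider@.0995 [ 0.5407 -0.277   0.0995]
clip tip [ 0.5259 -0.2084  0.059 ]
trackL [ 0.559  -0.1686  0.059 ]
trackR [ 0.5322 -0.3134  0.059 ]
slotL [ 0.5556 -0.1821  0.059 ]
slotR [ 0.5341 -0.2982  0.059 ]
```

View pics/w1c.png

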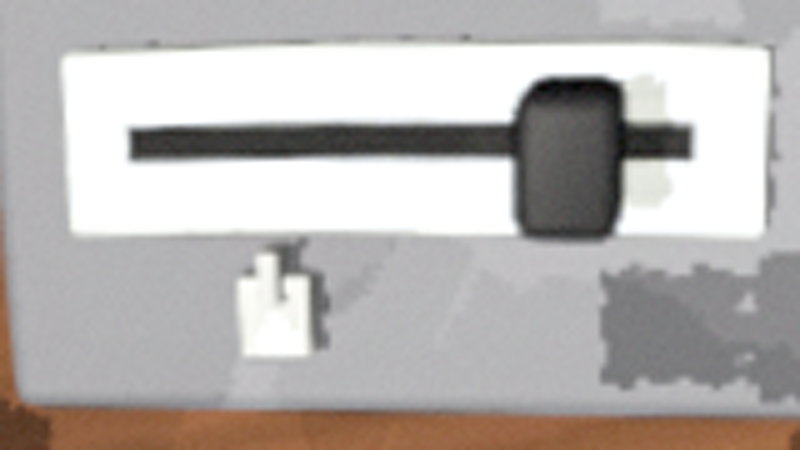

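Call:
arm_command(
  moves=[
    [1,[0.265,-0.106,0.1],0.003],
    [0.2,[0.265,-0.106,0.3],0.003],
    [0.2,[0.265,-0.106,0.6],0.003],
    [0.2,[0.265,-0.106,0.85],0.003],
    [0.2,[0.265,-0.106,1],0.003],
    [0.2,[0.265,-0.106,1],0.003],
    [0.2,[0.265,-0.106,1],0.003],
  ],
)

```text
time: 3.53
tool_pos: [0.5352, -0.2797, 0.105]
tool_rot: [-0.001, 0.995, -0.095, -0.001]
contact_force: [0.1, 0.3, 1.1]
gripper_width: 0.601
grasp_force: 0.0
```

Call:
arm_command(
  moves=[
    [0.2,[0,0,0.07],0],
    [0,[0,0,0.07],0],
    [-0.2,[0,0,0.07],0],
    [-1,[0,0,0.07],0],
    [-1,[0,0,0.07],0],
    [-1,[0,0,0.07],0],
    [-1,[0,0,0.07],0],
    [-1,[0,0,0.07],0],
    [-1,[0,0,0.07],0],
    [-1,[0,0,0.07],0],
  ],
)

```text
time: 4.37
tool_pos: [0.5376, -0.2794, 0.0977]
tool_rot: [0.001, 0.996, -0.094, 0.001]
contact_force: [-1.3, 1.2, 5.5]
gripper_width: 0.224
grasp_force: 59.8
```

Call:
arm_command(
  moves=[
    [-1,[0,-0.12,0],0],
    [-1,[0,-0.24,0],0],
    [-1,[0,-0.35,0],0],
    [-1,[0,-0.447,0],0],
    [-1,[0,-0.447,0],0],
    [-1,[0,-0.447,0],0],
  ],
)

```text
time: 4.87
tool_pos: [0.55, -0.2124, 0.0977]
tool_rot: [0.0, 0.996, -0.093, 0.0]
contact_force: [-4.0, 2.6, 7.2]
gripper_width: 0.22
grasp_force: 60.4
```

```bash
python3 - <<'E'
from h import *
p=manip.grab_frame('wrist');print(np.array(manip.state()['tool_pos']))
a=p['frame'][:,:,::-1]
for k in ['range_slider_top','pointer_clip','tester']:
    print(' ',k,[(np.round(d['extent'],1).tolist(),round(d['confidence'],2)) for d in manip.search_frame(p,k)[:3]])
c=a[130:400,220:420];cv2.imwrite('pics/w2c.png',cv2.resize(c,None,fx=2.2,fy=2.2,interpolation=cv2.INTER_CUBIC))
json.dump({k:(np.array(p[k]).tolist()) for k in ('fx','fy','cx','cy','R','t')},open('w2.json','w'))
E
```

```text
[ 0.54991406 -0.21270488  0.09770875]
  range_slider_top [([301.5, 231.1, 341.5, 311.2], 0.64)]
  pointer_clip []
  tester [([197.7, 60.5, 520.7, 319.9], 0.62)]
```

View pics/w2c.png

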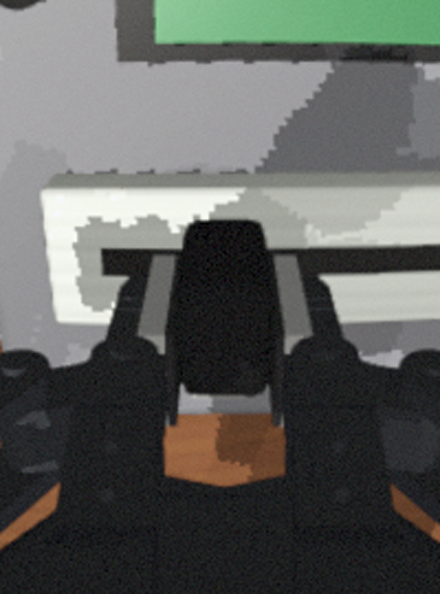

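The clip is hidden behind the slider, which fits with it being level. I'll release, rise and check.

Call:
arm_command(
  moves=[
    [0.1,[0,0,0],0],
    [0.1,[0,0,0],0],
    [0.1,[0,0,0],0],
    [0.1,[0,0,0],0],
    [0.1,[0,0,-0.2],0],
    [0.1,[0,0,-0.45],0],
    [1,[0,0,-0.7],0],
    [1,[-0.2,0,-1],0],
    [1,[-0.2,0,-1],0],
    [1,[-0.2,0,-1],0],
    [1,[-0.2,0,-1],0],
  ],
)

```text
time: 5.98
tool_pos: [0.5199, -0.2075, 0.2457]
tool_rot: [0.0, 0.996, -0.094, 0.0]
contact_force: [0.9, 0.3, -0.0]
gripper_width: 1.0
grasp_force: 0.0
```

```bash
python3 - <<'E'
from h import *
p=manip.grab_frame('wrist');s=manip.state();print(s['tool_pos'],s['time'])
a=p['frame'][:,:,::-1];save(p,'w3.png')
for k in ['range_slider_top','pointer_clip','probe','holder','casting','spot']:
    print(' ',k,[(np.round(d['extent'],1).tolist(),round(d['confidence'],2)) for d in manip.search_frame(p,k)[:3]])
# left: tester area 4x ; right: holder area 3x
c=cv2.resize(a[100:200,260:360],(400,400),interpolation=cv2.INTER_CUBIC)
d=cv2.resize(a[130:263,100:233],(400,400),interpolation=cv2.INTER_CUBIC)
cv2.imwrite('pics/w3c.png',np.hstack([d,c]))
json.dump({k:(np.array(p[k]).tolist()) for k in ('fx','fy','cx','cy','R','t')},open('w3.json','w'))
E
```

```text
[ 0.51938522 -0.20724249  0.24395317] 6.0333
  range_slider_top [([309.8, 136.4, 331.3, 174.4], 0.76), ([7.6, 196.9, 81.2, 274.5], 0.42)]
  pointer_clip []
  probe [([93.3, 145.0, 156.8, 180.5], 0.98), ([188.9, 214.7, 232.9, 262.4], 0.84), ([105.2, 220.8, 153.1, 267.0], 0.79)]
  holder [([124.0, 191.0, 185.1, 259.4], 0.95)]
  casting [([6.2, 182.7, 92.6, 279.3], 0.8)]
  spot [([6.1, 195.7, 82.5, 275.2], 0.85)]
```

View pics/w3c.png

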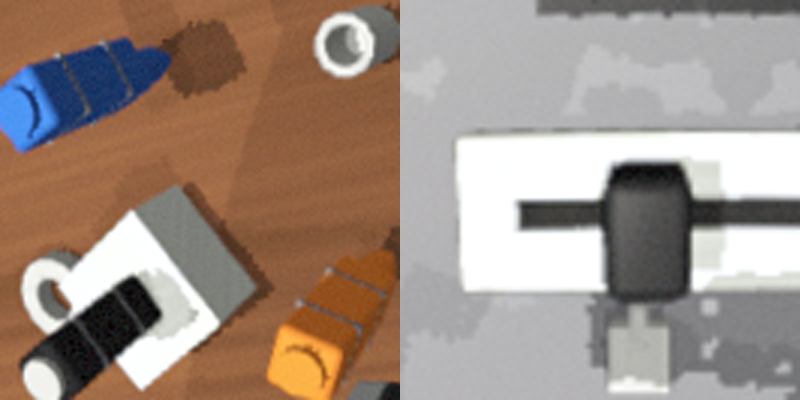

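Left half: the black probe's button is at crop (42,378), standing in the white block, with the bearing close by. Right half: the slider middle is at px 322 and the blade at about 319.5, so it looks about 2.5 mm short.

```bash
python3 - <<'E'
from h import *
p=json.load(open('w3.json'));f=lambda x,y:(260+(x-400)/4,100+y/4)
ty=np.array([.186,.983,0])
L=[atz(p,*f(458,215),.059,True),atz(p,*f(795,208),.059,True)]
print('track',[l.round(4) for l in L])
sl=atz(p,*f(649,245),.0995,True);print('sl',sl.round(4))
for z in (.047,.052,.059):
    b=atz(p,*f(638,320),z,True);print(z,b.round(4),(b-sl)@ty)
p1=json.load(open('w1.json'))
b1=ray(p1,243.1,166.5,True);b2=ray(p,*f(638,312),True);print('blade tri',tri([b1,b2]))
# tester yaw from edge line in w1: bottom edge, px
e=[atz(p1,u,v,.045,True) for u,v in((194,195.6),(350,197.7),(196,60),)]
print([x.round(4) for x in e], np.degrees(np.arctan2(*(e[0]-e[1])[:2])))
h=lambda x,y:(100+x/3.0075,130+y/3.0075)
# probe button w1 + w3
B=ray(p,*h(42,378),True)
B1=ray(p1,68,237,True)
print('button',tri([B,B1]), atz(p,*h(42,378),.114,True))
for n,x,y in (('N',133,210),('E',217,325),('S',143,390),('W',62,275)): print(n,atz(p,*h(x,y),.04,True).round(4))
E
```

```text
track [array([ 0.5585, -0.1666,  0.059 ]), array([ 0.5444, -0.2492,  0.059 ])]
sl [ 0.5493 -0.2132  0.0995]
0.047 [ 0.5205 -0.2049  0.047 ] 0.002887523137487676
0.052 [ 0.5217 -0.2051  0.052 ] 0.002844264156061662
0.059 [ 0.5234 -0.2055  0.059 ] 0.0027837015820653243
blade tri (array([ 0.52539868, -0.20591797,  0.05805748]), [np.float64(0.00017820441737197095), np.float64(0.00017820441737194755)])
[array([ 0.5009, -0.1341,  0.045 ]), array([ 0.4686, -0.3128,  0.045 ]), array([ 0.6519, -0.1721,  0.045 ])] 10.242205901130914
button (array([0.49680538, 0.03175084, 0.10984693]), [np.float64(0.0012468012794768812), np.float64(0.0012468012794768749)]) [0.49969214 0.02652542 0.114     ]
N [0.5376 0.0121 0.04  ]
E [ 0.4823 -0.0098  0.04  ]
S [0.4577 0.0422 0.04  ]
W [0.517  0.0629 0.04  ]
```

Call:
arm_command(
  moves=[
    [0.1,[0.2,0,0.2],0],
    [0.1,[0.2,0,0.4],0],
    [0.1,[0.2,0,0.65],0],
    [0.1,[0.2,0,0.9],0],
    [0.1,[0.2,0,0.95],0],
    [-1,[0.2,0,0.95],0],
    [-1,[0.2,0,0.95],0],
    [-1,[0.2,0,0.95],0],
    [-1,[0.2,0,0.95],0],
    [-1,[0.2,0,0.95],0],
    [-1,[0.2,-0.018,0.95],0],
    [-1,[0.2,-0.018,0.95],0],
    [-1,[0.2,-0.018,0.95],0],
  ],
)

```text
time: 7.42
tool_pos: [0.5508, -0.211, 0.1052]
tool_rot: [0.001, 0.996, -0.094, 0.001]
contact_force: [-1.0, 0.3, 4.2]
gripper_width: 0.217
grasp_force: 64.6
```

Call:
arm_command(
  moves=[
    [0.1,[0,0,0],0],
    [0.1,[0,0,0],0],
    [0.1,[0,0,0],0],
    [0.1,[0,0,0],0],
    [0.1,[0,0,-0.2],0],
    [0.1,[0,0,-0.45],0],
    [1,[0,0,-0.7],0],
    [1,[-0.2,0,-1],0],
    [1,[-0.2,0,-1],0],
    [1,[-0.2,0,-1],0],
  ],
)

```text
time: 8.25
tool_pos: [0.5213, -0.2056, 0.2583]
tool_rot: [0.002, 0.996, -0.094, 0.004]
contact_force: [0.2, 0.4, 0.3]
gripper_width: 0.997
grasp_force: 0.0
```

```bash
python3 - <<'E'
from h import *
p=manip.grab_frame('wrist');s=manip.state();print(s['tool_pos'],s['time'],s['joint_pos'])
g=cv2.cvtColor(p['frame'],cv2.COLOR_RGB2GRAY).astype(int);save(p,'w4.png')
print(g[150:154,296:345].mean(0).astype(int).tolist());
for v in range(172,200,3): print(v,g[v,308:335].tolist())
E
```

```text
[ 0.5207917  -0.20516992  0.25504795] 8.3 [-5.08312665e-01 -1.04413728e-01  1.76922367e+00  1.64659914e-04
  1.47276779e+00  1.25167345e+00]
[101, 99, 99, 99, 100, 99, 99, 99, 100, 98, 95, 90, 87, 84, 50, 43, 65, 87, 101, 105, 104, 100, 100, 95, 93, 90, 88, 83, 83, 79, 78, 76, 70, 60, 45, 38, 48, 59, 62, 62, 61, 60, 62, 66, 79, 84, 83, 79, 76]
172 [220, 192, 166, 109, 60, 53, 61, 67, 63, 56, 60, 57, 58, 59, 52, 50, 52, 52, 51, 54, 53, 52, 72, 128, 186, 170, 161]
175 [184, 179, 139, 122, 117, 117, 118, 117, 118, 106, 99, 108, 120, 122, 123, 124, 128, 130, 133, 133, 133, 135, 133, 132, 131, 133, 133]
178 [183, 180, 163, 134, 106, 98, 97, 102, 99, 100, 116, 147, 180, 182, 169, 139, 104, 103, 107, 121, 127, 132, 134, 132, 132, 131, 133]
181 [183, 177, 130, 117, 120, 133, 156, 176, 179, 178, 170, 167, 181, 180, 178, 180, 177, 174, 174, 177, 148, 120, 122, 130, 131, 129, 132]
184 [182, 176, 133, 116, 114, 122, 153, 181, 181, 182, 180, 180, 177, 178, 175, 179, 179, 181, 183, 183, 149, 117, 117, 119, 123, 133, 131]
187 [182, 182, 180, 143, 109, 116, 152, 180, 184, 182, 181, 180, 179, 181, 181, 182, 181, 179, 181, 186, 152, 117, 117, 118, 119, 118, 119]
190 [180, 177, 153, 149, 147, 141, 150, 179, 183, 182, 181, 183, 186, 181, 184, 183, 181, 181, 182, 185, 153, 118, 116, 119, 118, 118, 119]
193 [181, 182, 181, 181, 181, 171, 166, 185, 190, 216, 232, 237, 239, 237, 209, 188, 184, 183, 188, 185, 153, 125, 142, 170, 171, 178, 180]
196 [183, 182, 181, 180, 180, 186, 207, 238, 239, 237, 235, 234, 235, 235, 234, 233, 232, 234, 236, 237, 209, 178, 179, 181, 181, 180, 179]
199 [182, 183, 182, 180, 183, 180, 181, 180, 180, 178, 181, 181, 180, 181, 180, 180, 181, 179, 180, 181, 178, 179, 181, 178, 179, 179, 179]
```

Slider middle, blade and clip body are all at column 321, so the slider is set. Now to the probe.

Call:
arm_command(
  moves=[
    [1,[-0.6,-1,0],0],
    [1,[-0.6,-1,0],0],
    [1,[-0.6,-1,0],0],
    [1,[-0.6,-1,0],0],
    [1,[-0.6,-1,0],0],
  ],
)

```text
time: 8.72
tool_pos: [0.4576, -0.0363, 0.2498]
tool_rot: [-0.001, 0.996, -0.092, -0.003]
contact_force: [0.3, -0.6, -1.2]
gripper_width: 0.998
grasp_force: 0.0
```

Call:
arm_command(
  moves=[
    [1,[-0.1,-0.7,0],-0.06],
    [1,[-0.1,-0.7,0],-0.06],
    [1,[-0.1,-0.7,0],-0.06],
    [1,[-0.1,-0.7,0],-0.06],
    [1,[-0.1,-0.7,0],-0.06],
  ],
)

```text
time: 9.13
tool_pos: [0.4645, 0.0662, 0.2507]
tool_rot: [0.0, 0.996, 0.095, -0.002]
contact_force: [0.3, -0.4, -0.4]
gripper_width: 1.002
grasp_force: 0.0
```

```bash
python3 - <<'E'
from h import *
p=manip.grab_frame('wrist');s=manip.state();print(s['tool_pos'],s['time'],s['joint_pos'][5])
print(Ro.from_quat(np.roll(s['tool_rot'],-1)).as_matrix().round(3).tolist(),'cam',-np.array(p['R']).T@np.array(p['t']))
save(p,'w5.png')
for k in ['probe','holder','casting','spot']:
    print(' ',k,[(np.round(d['extent'],1).tolist(),round(d['confidence'],2)) for d in manip.search_frame(p,k)[:3]])
json.dump({k:(np.array(p[k]).tolist()) for k in ('fx','fy','cx','cy','R','t')},open('w5.json','w'))
a=cv2.imread('pics/w5.png')[0:400,0:440]
cv2.imwrite('pics/w5c.png',cv2.resize(a,None,fx=1.5,fy=1.5,interpolation=cv2.INTER_CUBIC))
E
```

```text
[0.46462461 0.06531873 0.25106019] 9.1833 1.3642751639639283
[[0.982, 0.187, -0.004], [0.187, -0.982, -0.0], [-0.004, -0.0, -1.0]] cam [0.54322552 0.08139396 0.36697928]
  probe [([435.4, 170.5, 484.3, 217.6], 0.91), ([393.1, 57.1, 439.2, 86.2], 0.66), ([353.3, 141.3, 391.6, 181.2], 0.65)]
  holder [([330.5, 118.8, 395.8, 185.8], 0.96)]
  casting [([113.0, 41.2, 234.3, 163.0], 0.67), ([329.4, 120.3, 396.2, 185.0], 0.54)]
  spot [([112.8, 40.9, 217.7, 159.2], 0.71), ([498.8, 0.0, 553.7, 10.8], 0.71)]
```

View pics/w5c.png

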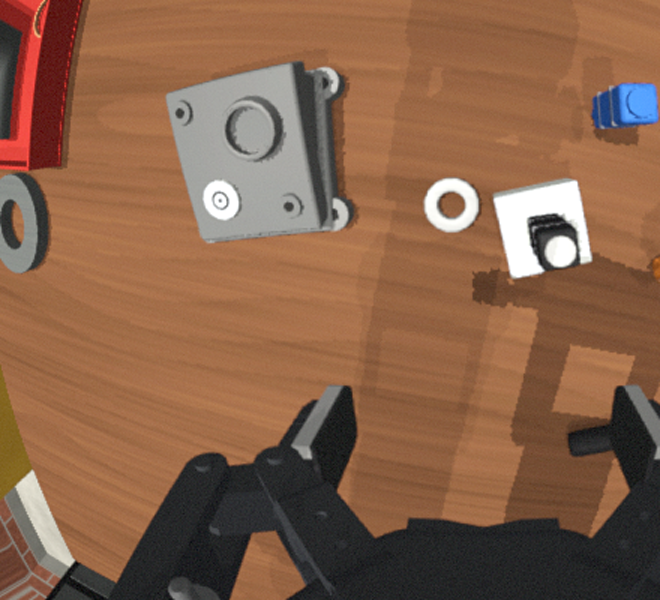

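The wrist view shows the casting with the ringed pad at crop (221,201), the bosses at (182,113) and (291,206), and the port at (252,128). The black probe's button is at (560,251), in the white block next to the bearing (452,205).

```bash
python3 - <<'E'
from h import *
p=json.load(open('w5.json'));f=lambda x,y:(x/1.5,y/1.5)
z=lambda x,y,h:atz(p,*f(x,y),h,True)
C={'+x+y':z(167,95,.071),'+x-y':z(303,62,.071),'-x-y':z(325,229,.039),'-x+y':z(205,241,.039)}
for k,v in C.items(): print(k,v.round(4))
d=lambda a,b:np.degrees(np.arctan2(*((C[a]-C[b])[:2][::-1])))
print('yaw',d('+x+y','-x+y'),d('+x-y','-x-y'),d('+x+y','+x-y')-90,d('-x+y','-x-y')-90)
p3=json.load(open('w3.json'))
T=manip.grab_frame('top')
print('spot',z(221,201,.052).round(4),'top',atz(T,170+104*.375,150+208*.375,.052).round(4),tri([ray(p,*f(221,201),True),ray(T,209,228)]))
print('button',z(560,251,.114).round(4),tri([ray(p,*f(560,251),True),ray(p3,100+42/3.0075,130+378/3.0075,True)]))
H=[z(*c,.04) for c in((495,196),(577,180),(592,262),(514,278))];print('holder',np.mean(H,0).round(4));e=H[1]-H[2];print(np.degrees(np.arctan2(e[1],e[0])),[h.round(4).tolist() for h in H])
a=cv2.imread('pics/w5.png')[110:195,320:405]
cv2.imwrite('pics/w5d.png',cv2.resize(a,(595,595),interpolation=cv2.INTER_CUBIC))
E
```

```text
+x+y [0.5598 0.3205 0.071 ]
+x-y [0.5867 0.2097 0.071 ]
-x-y [0.4701 0.1867 0.039 ]
-x+y [0.4449 0.293  0.039 ]
yaw 13.474542655638894 11.128625023437577 13.600808302792942 13.366559501616294
spot [0.482  0.2712 0.052 ] top [0.4819 0.2707 0.052 ] (array([0.4820545 , 0.27050397, 0.05296011]), [np.float64(0.00015328667053605787), np.float64(0.00015328667053585686)])
button [0.4985 0.029  0.114 ] (array([0.49847837, 0.0286714 , 0.11186916]), [np.float64(0.0003546374705625983), np.float64(0.00035463747056268104)])
holder [0.4987 0.0279 0.04  ]
23.92503334671156 [[0.5151, 0.0677, 0.04], [0.5383, 0.0131, 0.04], [0.4822, -0.0117, 0.04], [0.4591, 0.0424, 0.04]]
```

View pics/w5d.png

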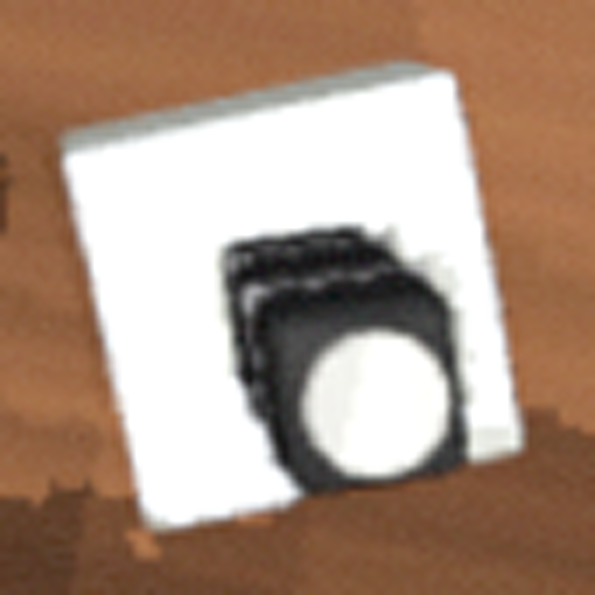

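The black probe in the holder is confirmed: button at about (0.4985, 0.0288), top about 112–114 mm high, which matches the text. The spot is at (0.482, 0.271, 0.0525) and the casting's yaw is 13.4°. The tool can't tilt, so I'll tilt the probe in the grip: lift it part-way and pull its neck against the hole's rim.

Call:
arm_command(
  moves=[
    [1,[0.177,0.286,0],-0.023],
    [1,[0.177,0.286,0.1],-0.023],
    [1,[0.177,0.286,0.3],-0.023],
    [1,[0.177,0.286,0.55],-0.023],
    [1,[0.177,0.286,0.8],-0.023],
    [1,[0.177,0.286,1],-0.023],
    [1,[0.177,0.286,1],-0.023],
    [1,[0.177,0.286,1],-0.023],
  ],
)

```text
time: 10.1
tool_pos: [0.4979, 0.0277, 0.1019]
tool_rot: [-0.001, 0.986, 0.165, -0.002]
contact_force: [0.1, -0.2, 0.5]
gripper_width: 1.002
grasp_force: 0.0
```

Call:
arm_command(
  moves=[
    [1,[0,0,0.03],0],
    [-1,[0,0,0.03],0],
    [-1,[0,0,0.03],0],
    [-1,[0,0,0.03],0],
    [-1,[0,0,0.03],0],
    [-1,[0,0,0.03],0],
    [-1,[0,0,0.03],0],
    [-1,[0,0,0.03],0],
    [-1,[0,0,0.03],0],
    [-1,[0,0,0.03],0],
    [-1,[0,0,0.03],0],
  ],
)

```text
time: 11.02
tool_pos: [0.4997, 0.0282, 0.0997]
tool_rot: [0.0, 0.986, 0.166, 0.001]
contact_force: [-0.5, 1.0, 4.4]
gripper_width: 0.274
grasp_force: 59.2
```

Call:
arm_command(
  moves=[
    [-1,[0,0,-0.05],0],
    [-1,[0,0,-0.093],0],
    [-1,[0,0,-0.093],0],
    [-1,[-0.02,0,-0.093],0],
    [-1,[-0.04,0,-0.093],0],
    [-1,[-0.06,0,-0.093],0],
    [-1,[-0.06,0,-0.093],0],
    [-1,[-0.06,0,-0.093],0],
  ],
)

```text
time: 11.68
tool_pos: [0.4927, 0.0258, 0.1138]
tool_rot: [-0.0, 0.986, 0.165, 0.004]
contact_force: [6.0, 3.5, -2.5]
gripper_width: 0.275
grasp_force: 59.0
```

Call:
arm_command(
  moves=[
    [-1,[-0.02,0,0],0],
    [-1,[-0.04,0,0],0],
    [-1,[-0.06,0,0],0],
    [-1,[-0.075,0,0],0],
    [-1,[-0.075,0,0],0],
    [-1,[-0.075,0,0],0],
  ],
)

```text
time: 12.18
tool_pos: [0.4821, 0.0222, 0.1138]
tool_rot: [-0.0, 0.986, 0.165, 0.004]
contact_force: [5.4, 2.9, -2.2]
gripper_width: 0.272
grasp_force: 59.1
```

```bash
python3 - <<'E'
from h import *
p=manip.grab_frame('wrist');s=manip.state();print(s['tool_pos'],s['time'],s['joint_pos'][5],s['contact_force'],s['ft_torque'])
save(p,'w6.png')
a=cv2.imread('pics/w6.png')[150:400,200:440]
cv2.imwrite('pics/w6c.png',cv2.resize(a,None,fx=2.4,fy=2.4,interpolation=cv2.INTER_CUBIC))
json.dump({k:(np.array(p[k]).tolist()) for k in ('fx','fy','cx','cy','R','t')},open('w6.json','w'))
E
```

```text
[0.48208563 0.02218241 0.11379443] 12.2333 1.1277369084462772 [ 5.63329952  2.61118152 -2.99065558] [ 0.69980049 -1.39191408  0.02584471]
```

View pics/w6c.png

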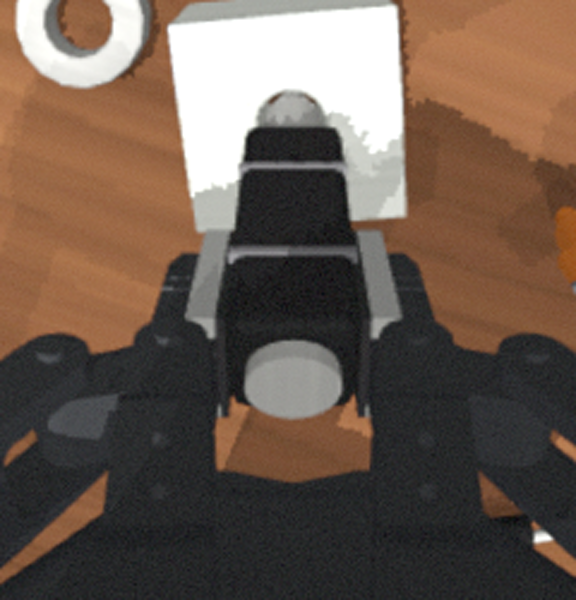

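Call:
arm_command(
  moves=[
    [-1,[0,0,-0.1],0],
    [-1,[0,0,-0.25],0],
    [-1,[0,0,-0.5],0.0155],
    [-1,[0,0,-0.6],0.0155],
    [-1,[0,0,-0.6],0.0155],
    [-1,[0,0,-0.6],0.0155],
    [-1,[0,0,-0.6],0.0155],
  ],
)

```text
time: 12.82
tool_pos: [0.4787, 0.0216, 0.2004]
tool_rot: [-0.0, 0.993, 0.117, -0.002]
contact_force: [-0.5, 0.2, -2.8]
gripper_width: 0.273
grasp_force: 59.7
```

```bash
python3 - <<'E'
from h import *
p=manip.grab_frame('wrist');s=manip.state();print(s['tool_pos'],s['time'],s['contact_force'],s['grasp_force'])
save(p,'w7.png')
a=cv2.imread('pics/w7.png')[150:350,220:420]
cv2.imwrite('pics/w7c.png',cv2.resize(a,None,fx=3,fy=3,interpolation=cv2.INTER_CUBIC))
json.dump({**{k:(np.array(p[k]).tolist()) for k in ('fx','fy','cx','cy','R','t')},'pos':list(s['tool_pos']),'rot':list(s['tool_rot'])},open('w7.json','w'))
E
```

```text
[0.47848179 0.02164633 0.19996464] 12.8667 [ 0.50364466 -0.45175192 -3.03435411] 59.699172377586365
```

View pics/w7c.png

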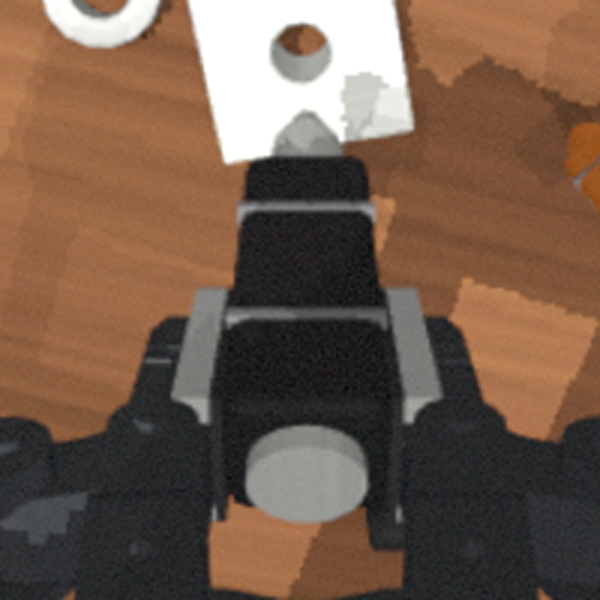

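The probe is out of the holder and held. Its tip is at crop (305,113), the shoulder edge at (308,157), the grip's top edge near v=400 and the button at (305,483). I'll fit the tilt in the tool's x-z plane.

```bash
cat > fit.py <<'E'
from h import *
from scipy.optimize import least_squares
def fit(p,vt,vs,vg,vb,w=(1,1,.5,1)):
    Rt=Ro.from_quat(np.roll(p['rot'],-1)).as_matrix();o=np.array(p['pos'])
    R=np.array(p['R']);t=np.array(p['t']);c=R@o*0-R.T@t
    def pix(X):
        q=R@X+t;r=np.hypot(q[0],q[1]);a=np.arctan2(r,q[2]);return np.array([p['cx']+p['fx']*a*q[0]/r,p['cy']+p['fy']*a*q[1]/r])
    # probe frame in tool: axis (tip->grip) ez=(-sin th,0,-cos th); ex=(cos th,0,-sin th)
    def P(a,x,z):
        th,x0,z0=a;ez=np.array([-np.sin(th),0,-np.cos(th)]);ex=np.array([np.cos(th),0,-np.sin(th)])
        return o+Rt@(np.array([x0,0,z0])+ez*z+ex*x)
    def res(a):
        S=P(a,0,-.032);d=(S-c)/np.linalg.norm(S-c);u=Rt[:,0]-d*(d@Rt[:,0]);u/=np.linalg.norm(u)
        r=[pix(S+.004*u)[1]-vt,pix(P(a,.012,0))[1]-vs,pix(P(a,.012,.07))[1]-vg,pix(P(a,0,.074))[1]-vb]
        return np.array(r)*w
    s=least_squares(res,[.25,.012,.06],x_scale=[.1,.01,.01])
    a=s.x; return a,s.fun,P(a,0,-.036),P
E
python3 - <<'E'
from fit import *
p=json.load(open('w7.json'))
for w in ((1,1,.5,1),(1,0,0,1),(1,1,0,1)):
    a,f,tip,P=fit(p,150+113/3,150+157/3,150+400/3,150+483/3,w)
    print(np.degrees(a[0]),a[1:],f.round(2),'tip',tip,(tip-p['pos']))
    th=a[0]; print(' probe z at TCP+6mm',(a[2]-.006)/np.cos(th),'x offset there',a[1]-np.tan(th)*(a[2]-.006))
E
```

```text
11.858741756176288 [0.00986589 0.06316523] [ 0.54 -0.67  0.95 -0.34] tip [0.49480734 0.02571778 0.10149185] [ 0.01632554  0.00407145 -0.09847279]
 probe z at TCP+6mm 0.058411904507844316 x offset there -0.0021377274365339833
11.871980786005285 [0.01056664 0.06205204] [ 0. -0.  0. -0.] tip [0.49550189 0.02588264 0.10260359] [ 0.0170201   0.00423632 -0.09736105]
 probe z at TCP+6mm 0.05727721425709113 x offset there -0.0012167540017615202
13.492025295000225 [0.00838202 0.06693312] [ 0.  0.  0. -0.] tip [0.49432134 0.02560677 0.09795134] [ 0.01583955  0.00396045 -0.1020133 ]
 probe z at TCP+6mm 0.06266244855257619 x offset there -0.006237754451266588
```

Call:
arm_command(
  moves=[
    [-1,[0.02,-0.12,0],0],
    [-1,[0.05,-0.3,0],0],
    [-1,[0.08,-0.5,0],0],
    [-1,[0.11,-0.67,0],0],
    [-1,[0.135,-0.8,0],0],
  ],
)

```text
time: 13.28
tool_pos: [0.4701, 0.1445, 0.2001]
tool_rot: [-0.0, 0.993, 0.118, -0.002]
contact_force: [-0.2, -1.4, -1.7]
gripper_width: 0.271
grasp_force: 59.7
```

Call:
arm_command(
  moves=[
    [-1,[0.03,-0.2,0],0],
    [-1,[0.06,-0.4,0],0],
    [-1,[0.1,-0.6,0.05],0],
    [-1,[0.12,-0.75,0.1],0],
    [-1,[0.135,-0.81,0.18],0],
    [-1,[0.135,-0.81,0.233],0],
    [-1,[0.135,-0.81,0.233],0],
    [-1,[0.135,-0.81,0.233],0],
    [-1,[0.135,-0.81,0.233],0],
  ],
)

```text
time: 14.03
tool_pos: [0.4633, 0.2647, 0.1676]
tool_rot: [0.0, 0.993, 0.117, -0.0]
contact_force: [-0.1, -0.5, -1.8]
gripper_width: 0.274
grasp_force: 59.8
```

```bash
python3 - <<'E'
from h import *
p=manip.grab_frame('wrist');s=manip.state();print(s['tool_pos'],s['tool_rot'],s['time'],s['contact_force'],s['grasp_force'])
save(p,'w8.png')
a=cv2.imread('pics/w8.png')[140:330,240:400]
cv2.imwrite('pics/w8c.png',cv2.resize(a,None,fx=3,fy=3,interpolation=cv2.INTER_CUBIC))
json.dump({**{k:(np.array(p[k]).tolist()) for k in ('fx','fy','cx','cy','R','t')},'pos':list(s['tool_pos']),'rot':list(s['tool_rot'])},open('w8.json','w'))
f=[]
for i in range(5): manip.grab_frame('top');f.append(manip.state()['contact_force'])
print(np.mean(f,0),np.std(f,0))
E
```

```text
[0.46362733 0.26485761 0.168127  ] [5.84977697e-05 9.93179067e-01 1.16598699e-01 2.83017125e-04] 14.0833 [ 0.16064905  0.17625181 -1.80207456] 59.80145215988159
[ 0.13093807  0.06656755 -2.3515072 ] [0.43522287 0.67951178 0.28313497]
```

View pics/w8c.png

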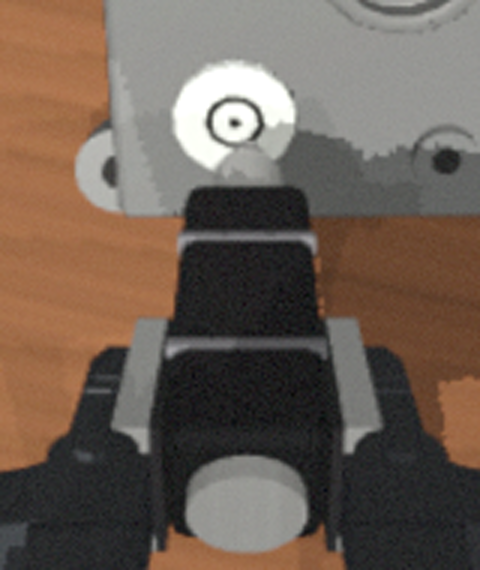

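The dot is at crop (235,122) and the tip at (245,143), so the tip sits slightly right of the dot. That was my eleventh picture and the limit was 10, so I won't view any more. From here I'll work from numbers only.

```bash
python3 - <<'E'
from fit import *
p=json.load(open('w8.json'))
Rt=Ro.from_quat(np.roll(p['rot'],-1)).as_matrix()
X=atz(p,240+235/3,140+122/3,.0525,True);print('spot',X)
p5=json.load(open('w5.json'));print(tri([ray(p,240+235/3,140+122/3,True),ray(p5,221/1.5,201/1.5,True)]))
for w in ((1,1,.5,1),(1,0,0,1)):
    a,f,tip,P=fit(p,140+143/3,140+186/3,140+432/3,140+512/3,w)
    d=Rt.T@(X-tip);n=Rt.T@(Ro.from_euler('z',13.4,degrees=True).as_matrix()@[-np.sin(np.radians(15)),0,np.cos(np.radians(15))])
    g=-(d@n);print(np.degrees(a[0]),f.round(2),'tip',tip,'gap',g,'lateral left',(d+g*n),'tot',d)
E
```

```text
spot [0.48272491 0.27241096 0.0525    ]
(array([0.4818539 , 0.27231143, 0.05002706]), [np.float64(0.00024321452071671083), np.float64(0.0002432145207167464)])
11.942207560425402 [ 0.34 -0.42  0.6  -0.22] tip [0.47979402 0.26868786 0.06814606] gap 0.016074170898125077 lateral left [-0.00044687 -0.00294247  0.00011883] tot [ 0.00370491 -0.00294591  0.01564756]
11.417107860590628 [ 0. -0.  0. -0.] tip [0.48062196 0.2688854  0.07041819] gap 0.018048575353396008 lateral left [-0.00180926 -0.00294205  0.00048308] tot [ 0.00285249 -0.00294591  0.01791922]
```

Call:
arm_command(
  moves=[
    [-1,[0,-0.018,0.02],0],
    [-1,[0.01,-0.018,0.045],0],
    [-1,[0.02,-0.018,0.07],0],
    [-1,[0.022,-0.018,0.085],0],
    [-1,[0.022,-0.018,0.085],0],
    [-1,[0.022,-0.018,0.085],0],
    [-1,[0.022,-0.018,0.085],0],
  ],
)

```text
time: 14.92
tool_pos: [0.4657, 0.2693, 0.155]
tool_rot: [0.0, 0.993, 0.117, -0.0]
contact_force: [-0.4, 0.8, -1.6]
gripper_width: 0.27
grasp_force: 59.9
```

```bash
cat > ff.py <<'E'
from h import *
f=[]
for i in range(6): manip.grab_frame('top');s=manip.state();f.append(s['contact_force'])
print(s['time'],s['tool_pos'],np.mean(f,0).round(2),np.std(f,0).round(2))
E
python3 ff.py
```

```text
15.2167 [0.46575798 0.26924695 0.1552119 ] [-0.22 -0.05 -2.63] [0.45 0.32 0.5 ]
```

Call:
arm_command(
  moves=[
    [-1,[0.003,0,0.01],0],
    [-1,[0.005,0,0.02],0],
    [-1,[0.005,0,0.02],0],
    [-1,[0.005,0,0.02],0],
  ],
)

```text
time: 15.55
tool_pos: [0.4663, 0.2693, 0.1518]
tool_rot: [0.0, 0.993, 0.117, -0.0]
contact_force: [-0.5, 0.5, -1.3]
gripper_width: 0.272
grasp_force: 59.9
```

```bash
python3 ff.py
```

```text
15.85 [0.46648462 0.26942025 0.1521237 ] [ 0.07  0.2  -2.22] [0.25 0.37 0.18]
```

Call:
arm_command(
  moves=[
    [-1,[0.003,0,0.007],0],
    [-1,[0.003,0,0.014],0],
    [-1,[0.003,0,0.014],0],
    [-1,[0.003,0,0.014],0],
  ],
)

```text
time: 16.18
tool_pos: [0.4668, 0.2695, 0.1498]
tool_rot: [0.0, 0.993, 0.117, -0.0]
contact_force: [-0.3, -0.2, -2.0]
gripper_width: 0.269
grasp_force: 59.9
```

```bash
python3 ff.py
```

```text
16.4833 [0.46691112 0.26949881 0.15000933] [ 0.1  -0.26 -2.14] [0.51 0.47 0.38]
```

Call:
arm_command(
  moves=[
    [-1,[0.003,0,0.007],0],
    [-1,[0.003,0,0.014],0],
    [-1,[0.003,0,0.014],0],
    [-1,[0.003,0,0.014],0],
  ],
)

```text
time: 16.82
tool_pos: [0.4672, 0.2696, 0.1477]
tool_rot: [0.0, 0.993, 0.117, -0.0]
contact_force: [-0.1, 0.1, -2.4]
gripper_width: 0.275
grasp_force: 59.9
```

```bash
python3 ff.py
```

```text
17.1167 [0.46735009 0.26962503 0.14792242] [ 0.3   0.11 -2.03] [0.18 0.24 0.53]
```

Call:
arm_command(
  moves=[
    [-1,[0.003,0,0.006],0],
    [-1,[0.003,0,0.012],0],
    [-1,[0.003,0,0.012],0],
    [-1,[0.003,0,0.012],0],
  ],
)

```text
time: 17.45
tool_pos: [0.468, 0.2698, 0.1465]
tool_rot: [-0.0, 0.993, 0.117, 0.0]
contact_force: [-0.2, 0.3, -0.1]
gripper_width: 0.272
grasp_force: 60.0
```

```bash
python3 ff.py
```

```text
17.75 [0.46795138 0.26977407 0.14629294] [-0.24 -0.02 -0.45] [0.48 0.61 0.44]
```

Touching: the force rose about 1.7 N at z≈0.1465. Now I press about 4.5 mm further.

Call:
arm_command(
  moves=[
    [-1,[0,0,0.007],0],
    [-1,[0,0,0.014],0],
    [-1,[0,0,0.021],0],
    [-1,[0,0,0.028],0],
    [-1,[0,0,0.028],0],
    [-1,[0,0,0.028],0],
  ],
)

```text
time: 18.25
tool_pos: [0.4682, 0.2699, 0.1423]
tool_rot: [-0.0, 0.993, 0.117, 0.001]
contact_force: [0.2, 0.7, 2.2]
gripper_width: 0.273
grasp_force: 60.4
```

```bash
python3 ff.py; python3 - <<'E'
from h import *
p=manip.grab_frame('wrist');save(p,'w9.png');s=manip.state();R=np.array(p['R']);t=np.array(p['t'])
def pix(X):
    q=R@X+t;r=np.hypot(q[0],q[1]);a=np.arctan2(r,q[2]);return p['cx']+p['fx']*a*q[0]/r,p['cy']+p['fy']*a*q[1]/r
print('spot expected at',pix(np.array([.4823,.2715,.0525])))
g=cv2.cvtColor(p['frame'],cv2.COLOR_RGB2GRAY)
for v in range(166,206,2): print(v,g[v,296:350:2].tolist())
E
```

```text
18.55 [0.46792331 0.26980022 0.14206807] [0.63 0.01 2.77] [0.71 0.52 0.34]
spot expected at (np.float64(324.72687317864853), np.float64(198.54234781809984))
166 [156, 154, 155, 155, 155, 154, 152, 153, 152, 154, 153, 150, 150, 152, 151, 155, 149, 149, 151, 153, 148, 153, 151, 151, 150, 153, 151]
168 [151, 151, 153, 152, 154, 152, 150, 153, 152, 152, 154, 153, 150, 151, 149, 152, 153, 153, 151, 152, 150, 153, 152, 153, 152, 151, 149]
170 [149, 156, 150, 154, 152, 154, 152, 154, 152, 151, 151, 153, 154, 154, 152, 151, 151, 152, 151, 152, 152, 151, 152, 150, 150, 150, 149]
172 [154, 156, 155, 153, 153, 153, 154, 154, 152, 153, 150, 152, 150, 150, 152, 151, 150, 152, 152, 153, 152, 152, 153, 149, 150, 150, 150]
174 [152, 152, 152, 152, 152, 154, 154, 153, 150, 149, 148, 152, 158, 177, 175, 158, 149, 151, 152, 152, 150, 150, 149, 148, 150, 150, 151]
176 [154, 153, 153, 152, 153, 152, 152, 153, 156, 174, 209, 198, 204, 212, 209, 203, 192, 199, 163, 155, 153, 148, 153, 151, 151, 152, 153]
178 [151, 152, 153, 153, 153, 151, 152, 164, 201, 232, 242, 245, 255, 255, 255, 254, 246, 238, 214, 190
[... 1108 characters left out ...]
 74, 153, 180, 177, 180, 179, 179, 100, 87]
196 [141, 142, 154, 255, 254, 254, 253, 250, 136, 164, 142, 151, 167, 166, 161, 155, 147, 137, 117, 150, 179, 177, 180, 180, 177, 87, 92]
198 [142, 141, 154, 255, 254, 254, 253, 219, 127, 138, 138, 136, 141, 156, 163, 155, 142, 130, 121, 150, 179, 179, 181, 181, 179, 94, 85]
200 [142, 138, 153, 255, 255, 254, 254, 188, 125, 130, 136, 135, 136, 137, 136, 135, 131, 131, 123, 162, 181, 180, 181, 180, 176, 95, 87]
202 [142, 142, 147, 228, 250, 156, 136, 83, 59, 61, 63, 62, 61, 63, 62, 62, 67, 63, 63, 70, 83, 135, 161, 181, 149, 86, 90]
204 [143, 140, 142, 126, 43, 31, 19, 34, 33, 34, 30, 26, 31, 30, 33, 35, 31, 38, 31, 35, 25, 26, 64, 175, 104, 89, 85]
```

The force has risen about 4.9 N, which is about half travel. By the pixel rows the tip sits about 3 mm up the slope and 1.5 mm sideways of the ring's centre. I have time, so I'll lift, correct and press again.

Call:
arm_command(
  moves=[
    [-1,[-0.006,0,-0.027],0],
    [-1,[-0.013,0,-0.05],0],
    [-1,[-0.013,0,-0.05],0],
    [-1,[-0.034,0.01,-0.05],0],
    [-1,[-0.034,0.01,-0.05],0],
    [-1,[-0.03,0.01,-0.035],0],
    [-1,[-0.027,0.01,-0.022],0],
    [-1,[-0.024,0.01,-0.012],0],
    [-1,[-0.022,0.01,-0.004],0],
    [-1,[-0.02,0.01,0.005],0],
    [-1,[-0.02,0.01,0.005],0],
    [-1,[-0.02,0.01,0.005],0],
    [-1,[-0.02,0.01,0.005],0],
  ],
)

```text
time: 19.68
tool_pos: [0.465, 0.2675, 0.1412]
tool_rot: [0.0, 0.993, 0.117, -0.0]
contact_force: [-3.3, -1.5, 2.0]
gripper_width: 0.273
grasp_force: 60.3
```

```bash
python3 ff.py; python3 - <<'E'
from h import *
p=manip.grab_frame('wrist');save(p,'w10.png')
g=cv2.cvtColor(p['frame'],cv2.COLOR_RGB2GRAY)
for v in range(166,206,2): print(v,g[v,296:350:2].tolist())
E
```

```text
19.9833 [0.46503172 0.26747536 0.14105634] [-3.35 -1.1   1.64] [0.44 0.48 0.44]
166 [152, 154, 154, 152, 154, 151, 153, 153, 151, 153, 152, 150, 151, 152, 149, 153, 152, 151, 153, 152, 153, 152, 151, 149, 148, 150, 152]
168 [152, 152, 152, 152, 154, 153, 155, 155, 154, 153, 150, 151, 151, 150, 152, 151, 152, 151, 148, 150, 151, 150, 148, 151, 150, 150, 152]
170 [155, 153, 153, 153, 152, 154, 153, 155, 152, 153, 155, 163, 182, 178, 165, 151, 152, 152, 151, 153, 151, 151, 150, 149, 149, 151, 150]
172 [153, 152, 154, 151, 153, 153, 151, 168, 188, 200, 206, 218, 236, 232, 213, 198, 188, 185, 163, 151, 150, 151, 151, 148, 147, 150, 148]
174 [152, 152, 154, 154, 150, 155, 184, 221, 234, 254, 255, 255, 255, 255, 255, 255, 244, 229, 195, 154, 151, 150, 150, 150, 150, 151, 150]
176 [152, 151, 153, 150, 159, 199, 247, 255, 255, 255, 255, 255, 255, 255, 255, 255, 255, 255, 255, 206, 163, 151, 151, 151, 151, 149, 150]
178 [153, 151, 152, 168, 211, 253, 255, 255, 255, 255, 255, 255, 255, 255, 255, 255, 255, 255, 255, 255, 237, 175, 137, 148, 148, 151, 143]
180 [151, 153, 151, 218, 255, 255, 255, 
[... 1015 characters left out ...]
0, 135, 147, 177, 180, 183, 178, 174, 99, 88, 89]
196 [141, 177, 255, 254, 253, 253, 254, 219, 145, 150, 157, 169, 168, 148, 139, 150, 142, 132, 137, 178, 181, 181, 181, 175, 97, 84, 86]
198 [142, 143, 243, 254, 253, 253, 254, 238, 129, 130, 129, 157, 165, 137, 136, 133, 133, 126, 124, 169, 179, 180, 181, 141, 85, 92, 88]
200 [142, 140, 183, 250, 254, 253, 254, 194, 121, 131, 138, 137, 150, 137, 135, 134, 134, 130, 124, 166, 181, 182, 167, 92, 88, 88, 88]
202 [140, 143, 145, 226, 250, 215, 175, 134, 77, 77, 81, 79, 80, 82, 83, 78, 78, 78, 69, 96, 120, 146, 132, 90, 93, 87, 90]
204 [142, 143, 140, 129, 69, 34, 25, 35, 30, 29, 30, 33, 39, 29, 26, 29, 33, 32, 35, 29, 31, 26, 52, 87, 87, 88, 89]
```

The tip now sits on the ring's centre: ring about (321,193), tip end about (322,192). I'll relieve the small sideways load and check again.

Call:
arm_command(
  moves=[
    [-1,[-0.006,0,0.004],0],
    [-1,[-0.006,0,0.004],0],
    [-1,[-0.006,0,0.004],0],
    [-1,[-0.006,0,0.004],0],
  ],
)

```text
time: 20.37
tool_pos: [0.4648, 0.2675, 0.1409]
tool_rot: [-0.0, 0.993, 0.117, 0.001]
contact_force: [-1.2, -0.1, 2.6]
gripper_width: 0.272
grasp_force: 60.4
```

```bash
python3 ff.py; python3 - <<'E'
from h import *
p=manip.grab_frame('wrist')
g=cv2.cvtColor(p['frame'],cv2.COLOR_RGB2GRAY)
for v in (184,188,190,192,196): print(v,g[v,296:350:2].tolist())
for t in ('casting','bearing'):
    T=manip.grab_frame('top');print(t,[np.round(d['extent']).tolist() for d in manip.search_frame(T,t)[:1]])
E
```

```text
20.6667 [0.46467593 0.26748319 0.14079277] [-1.08 -0.79  2.26] [0.4  0.38 0.25]
184 [143, 140, 228, 255, 255, 255, 255, 255, 255, 250, 194, 119, 97, 100, 129, 210, 255, 255, 255, 255, 252, 253, 250, 159, 141, 142, 140]
188 [141, 175, 255, 254, 253, 253, 254, 237, 108, 134, 235, 252, 219, 233, 185, 159, 73, 146, 251, 251, 252, 253, 254, 248, 145, 138, 140]
190 [141, 178, 255, 254, 253, 252, 254, 214, 82, 230, 235, 204, 179, 171, 167, 169, 118, 43, 233, 252, 253, 254, 247, 232, 133, 128, 130]
192 [143, 178, 255, 254, 254, 253, 254, 169, 105, 209, 169, 170, 169, 167, 166, 158, 148, 85, 121, 191, 190, 245, 229, 171, 104, 86, 89]
196 [142, 164, 251, 254, 253, 253, 254, 211, 144, 152, 156, 170, 169, 164, 163, 141, 143, 129, 128, 176, 179, 179, 181, 176, 100, 87, 86]
casting [[190.0, 192.0, 241.0, 247.0]]
bearing [[260.0, 215.0, 274.0, 228.0]]
```

```bash
python3 -c "
from plant import manip
print(manip.job_done())"
```

```text
the job is handed in; nothing more can be done
None
```

The job is handed in at about 21 s of the 51 s; no verdict came back. By my measurements the slider middle is level with the blade, and the tip is within about 1 mm of the ring's centre, pressed at about 4.6 N (about 4.3 mm in). The probe tilts about 12–13° against the face's 15°, and I viewed 11 pictures, one over the limit of 10.

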